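# Pinwheel layer of tea cartons on a small pallet

## Task

Finish the layer of tea cartons on the small wooden pallet: take the two from the sloping steel stand and the one lying on the table and set them down gently, not dropped, flat and lid up, so that with the carton already there, which stays where it is, the four make a pinwheel: a square ring in which every carton's end butts up to the long side of the next (gaps about 5 mm), with an open square in the middle, centred on the pallet. Leave everything else on the table where it stands.

Things in the scene. Friction and masses are not known exactly. Their poses are not given: they have to be found in the camera images.
- pallet: Small wooden pallet, 200 x 200 x 30 mm, fixed to the table; origin at the centre of its underside, its x and y axes along its edges, z up. In the finished layer the four cartons fill a 161 mm square about its centre with 5 mm gaps and an open 49 mm square in the middle.
- slot0 (a point): Point on the pallet's top face (30 mm up), axes as the pallet's: centre of the underside of the carton already placed, at (-30.5, -52.5) mm from the pallet's centre, long side along the pallet's x.
- slot1 (a point): Point on the pallet's top face (30 mm up), axes as the pallet's: centre of the underside of the second carton of the pinwheel, at (52.5, -30.5) mm, long side along the pallet's y.
- slot2 (a point): Point on the pallet's top face (30 mm up), axes as the pallet's: centre of the underside of the third carton, at (30.5, 52.5) mm, long side along the pallet's x.
- slot3 (a point): Point on the pallet's top face (30 mm up), axes as the pallet's: centre of the underside of the fourth carton, at (-52.5, 30.5) mm, long side along the pallet's y.
- stand: Steel stand, 224 mm wide (its y), 110 mm deep, fixed to the table; origin at the centre of its underside, low side towards its -x. Its plate rises towards +x at 30 degrees, 125 mm long, from 22 mm to 85 mm high, with a 14 mm lip along the low edge.
- carton_placed: Plain brown tea carton, 100 x 56 x 50 mm (x long, y wide, z high), strip of white paper tape along its lid; origin at the centre of its underside, z out of the lid; about 0.2 kg. Already in place on the pallet.
- carton_1: Plain brown tea carton, 100 x 56 x 50 mm (x long, y wide, z high), strip of white paper tape along its lid; origin at the centre of its underside, z out of the lid; about 0.2 kg. Lies on the sloping stand, tilted 30 degrees, its long side up the slope, on the stand's +y half.
- carton_2: Plain brown tea carton, 100 x 56 x 50 mm (x long, y wide, z high), strip of white paper tape along its lid; origin at the centre of its underside, z out of the lid; about 0.2 kg. Lies on the sloping stand, tilted 30 degrees, its long side up the slope, on the stand's -y half.
- carton_3: Plain brown tea carton, 100 x 56 x 50 mm (x long, y wide, z high), strip of white paper tape along its lid; origin at the centre of its underside, z out of the lid; about 0.2 kg. Lies flat on the table between the pallet and the stand, ahead of or beyond the sauce bottle.
- sauce_bottle: Bystander: upright yellow squeeze bottle, 60 mm across, 150 mm high, origin under its centre; stands between the pallet and the stand.
- jar: Bystander: upright glass jar, 92 mm across, 100 mm high, at the back; origin under its centre.
- bowl: Bystander: low white bowl, 124 mm across, 45 mm high, at the front left (+y); origin under its centre.
- cups: Bystander: upright stack of paper cups, 80 mm across, 155 mm high, at the left (+y); origin under its centre.
- milk: Bystander: upright white milk carton, 70 x 70 x 210 mm, at the right (-y); origin under its centre.
- sign: Bystander: small blackboard on a wooden foot 110 x 140 mm, 140 mm high, at the back; origin under its centre.
- flat_box: Bystander: flat brown box 130 x 80 x 25 mm at the back right, not a tea carton; origin under its centre.
- shaker: Bystander: small steel salt shaker, 36 mm across, 65 mm high, standing between the sauce bottle and carton_3; origin under its centre.
Not all that is in view belongs to the job. What is shaped like the carton_3 but green is not meant.

How it is judged:
By the outcome, as a careful person would: the job done as asked, in the order asked, and still so for the second after the job is handed in, with the robot touching nothing.
It also fails if it takes over 72 s, if anything falls off the work surface, if the arm or the gripper's body presses on something with over 40 N, if the wrist force passes 120 N, or if a joint passes its speed limit or range.

## Robot

A 7-joint arm with a two-finger parallel gripper is mounted at the origin on the work surface. World frame = base frame: x ahead of the robot, y to its left, z up, the work surface at z = 0. Lengths are in m, angles in rad, forces in N, time in s.
With the tool pointing down it reaches from about 0.425 to 0.875 m from the base axis. Payload 8.4 kg.
Tool frame: the origin (TCP) lies at the very end of the fingers, on their centre line; the grasp point (between the pads) lies 19 mm behind it; z points along the fingers, y is the line along which they close (so a half turn about z gives the same grasp; the last joint's range is limited). The gripper opens to 87 mm and grips with 3 to 60 N. Pads are 19 mm wide; open, the fingers measure 117 mm over their backs; the gripper's body (75 mm by 190 mm) begins 51 mm behind the grasp point.
Start: joints at [1.109, 0.333, 0.04, 1.465, -0.013, 1.343, -0.059], TCP at [0.231, -0.608, 0.223] pointing down, gripper open.
Joint ranges: [-2.58, 2.58], [-0.38, 2.09], [-1.3, 1.39], [0.25, 2.4], [-1.5, 4.64], [0.08, 2.09], [-2.65, 2.65]. Speed limits (rad/s): [2.22, 2.22, 2.79, 2.79, 3.14, 3.14, 3.14].

## Interface

Orientations are given as a unit quaternion [w, x, y, z].
In Python, from bench import telemetry, cams, ticket gives the robot as it stands.
- The arm moves only by the tool send_rows, never from a script. Its arguments are lists of equal length, an entry for each row: "slide": the shift along the world's x, y, z as a fraction of full scale, a list of three; "dr": the turn, a rotation vector about the world's x, y, z as a fraction of full scale, a list of three. A call has 1 to 8 rows; each row is the pose to reach, as a shift and turn from the pose commanded when the call began; what a row does not reach only later rows make up. Full scale, the value 1, is 0.1 m for a shift and pi/2 rad for a turn. A row lasts 1/8 s, in which the tool goes at most 62.5 mm and 10.7 degrees, less where a joint would pass 70% of its speed; a pose out of reach is approached as far as the arm can. A call with a number of a shift or a turn outside -1 to 1 is refused whole. A call with a gripper value outside its range is refused whole. "jaw" is the opening, from -1 (shut) to 1 (fully open), set as the call begins (left out, the last holds). The fingers move at their own pace and stop on an object; the grip force is fixed at half the most. Time passes only in rows, so rows that repeat a pose let the fingers close. It gives the time, the measured TCP pose, the force, the opening and the grip force at its end, in the units of the state.
- telemetry.get_obs(): the state, without advancing time (a new reading comes with each control period).
- cams.grab_frame(name): name is "side" or "top" or "wrist"; returns (picture, depth): 480x640x3 uint8, red, green, blue; 480x640 float32, m along the optical axis (not along the pixel's ray), 0 where there is no reading.
- cams.camera_model(name): a dict with "fx", "fy", "cx", "cy" (pixels), "world_from_camera" (4x4, takes a point from camera to world coordinates); the wrist camera has in their place "hand_eye" (4x4, takes a point from camera to tool coordinates, whose origin is the TCP and whose axes are the flange's). Camera axes: x right, y down, z forward; pixel columns grow to the right and rows downward; lengths in m; the calibration is good to about 2 mm. A picture is of the moment at which its call begins: read the wrist's pose just before it. camera_model takes no time and is no camera call.
- ticket.hand_in(): hands the job in; it is judged then, once.
The state is a dict: "time_s": time; "qpos": joint angles; "dq": joint speeds; "joint_torque": joint torques, N m; "ee_pos": TCP position; "tool_rot": TCP orientation; "force": force on the tool from outside, world axes, zero at the start; "wrist_torque": the same for the moment, N m; "gripper_width": opening from 0.0 (shut) to 1.0 (fully open); "gripper_force": force on a finger pad.
Only numpy, scipy, OpenCV 4.12 (cv2) and the standard library are available. Lean on these libraries where they do the work, as an engineer would, in place of code of your own. Each camera call takes 0.05 s, during which the arm holds its last target. There are 200 camera calls.

## Working session

There is one attempt and no reset: what is moved stays moved. The work goes in short steps, Python scripts to look and compute and a tool call to move; the robot and the scene stay as the last step left them, time stands still between calls to the robot, and variables do not carry over. Pictures are saved under pics/ and viewed, at most 10 in all, crops included, and the job is handed in when it is done.

Besides the shell and the picture viewer there is one more tool, called after "Request:" as name(argument=value, ...) on one line, values as JSON. send_rows: Moves the arm, as the interface text tells. Its arguments: {"type":"object","properties":{"slide":{"type":"array","items":{"type":"array","items":{"type":"number","minimum":-1,"maximum":1}}},"dr":{"type":"array","items":{"type":"array","items":{"type":"number","minimum":-1,"maximum":1}}},"jaw":{"type":"number"}},"required":["slide","dr"]}

```bash
ls; mkdir -p pics; python3 - <<'E'
from bench import telemetry,cams
import cv2,numpy as np
print(telemetry.get_obs())
for n in("top","side"):
    p,d=cams.grab_frame(n); cv2.imwrite(f"pics/{n}0.png",p[:,:,::-1]); np.savez(f"{n}0.npz",p=p,d=d); m=cams.camera_model(n);print(n,m)
print(cams.camera_model("wrist"))
E
```

```text
pics
{'time_s': 0.0, 'qpos': array([ 1.1088106 ,  0.33390977,  0.03985108,  1.46632481, -0.01339049,
        1.34327874, -0.05852606]), 'dq': array([-0.00094438, -0.00097078, -0.00056815, -0.00104517, -0.00093741,
       -0.00088448,  0.00156503]), 'joint_torque': array([-3.49129677e-04, -6.56360936e+01,  1.33510653e+00, -4.03791368e+01,
       -5.98151190e-02,  4.51120106e-02,  1.70729054e-04]), 'ee_pos': array([ 0.23047931, -0.60724285,  0.22163349]), 'tool_rot': array([-8.01704913e-04,  9.83594874e-01,  1.80389685e-01, -2.05021104e-04]), 'force': array([-0.17613192,  0.06898149, -0.52590924]), 'wrist_torque': array([ 0.0146516 , -0.01592176,  0.0006458 ]), 'gripper_force': 0.0, 'gripper_width': 1.000564018904107}
top {'fx': 475.5503891043807, 'fy': 475.5503891043807, 'cx': 318.40620182018375, 'cy': 240.8590894351829, 'world_from_camera': array([[-0.00436714, -0.99141491,  0.13068051,  0.36422393],
       [-0.9998935 ,  0.00250944, -0.01437688,  0.01897176],
       [ 0.01392552, -0.13072938, -0.99132029,  1.33210579],
       [ 0.        ,  0.        ,  0.        ,  1.        ]])}
side {'fx': 559.8510382032745, 'fy': 559.8510382032745, 'cx': 319.6566962666801, 'cy': 237.7533367918492, 'world_from_camera': array([[-0.69937687, -0.43621837,  0.56620272, -0.28276716],
       [-0.71450075,  0.40563518, -0.57004279,  0.8537336 ],
       [ 0.0189914 , -0.80322701, -0.59537022,  0.9478818 ],
       [ 0.        ,  0.        ,  0.        ,  1.        ]])}
{'fx': 343.663079684264, 'fy': 343.663079684264, 'cx': 315.50057319606367, 'cy': 240.52997142424286, 'hand_eye': array([[ 1.31556023e-03, -9.63302863e-01, -2.68413605e-01,
         7.25555694e-02],
       [ 9.99999125e-01,  1.30389246e-03,  2.21731478e-04,
        -1.55637556e-04],
       [ 1.36387907e-04, -2.68413662e-01,  9.63303736e-01,
        -1.63070247e-01],
       [ 0.00000000e+00,  0.00000000e+00,  0.00000000e+00,
         1.00000000e+00]])}
```

View pics/top0.png

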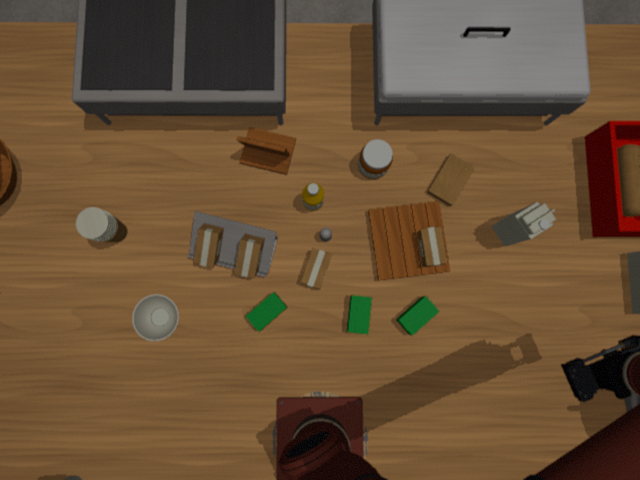

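View pics/side0.png

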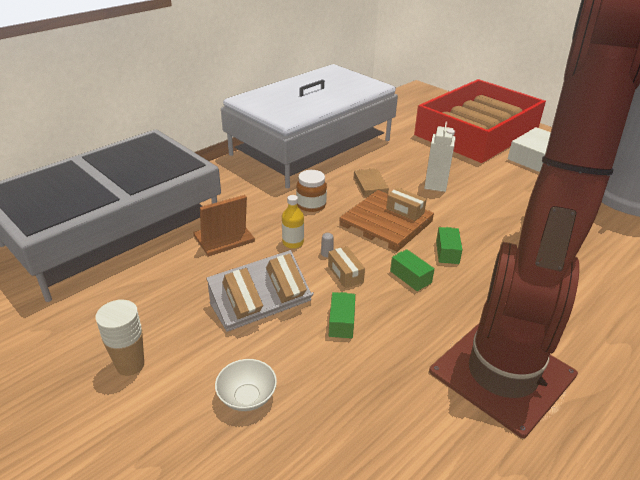

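Top view: brown taped cartons are at (207,247) and (249,257) on the stand, at (316,268) on the table, and at (432,246) already on the pallet. Possible mix-ups are the green boxes at (267,311), (360,314) and (418,315), and the flat box at (452,180). The shaker is at (326,235) and the bottle at (313,196). I choose the brown taped one at (316,268) as carton_3, and will check it in a crop.

```bash
cat > h.py <<'E'
import numpy as np,cv2
from bench import telemetry,cams
from scipy.spatial.transform import Rotation as R
def cloud(name,p=None,d=None,T=None):
    m=cams.camera_model(name)
    if T is None: T=m["world_from_camera"]
    v,u=np.mgrid[:480,:640]
    c=np.stack([(u-m["cx"])/m["fx"]*d,(v-m["cy"])/m["fy"]*d,d],-1)
    w=c@T[:3,:3].T+T[:3,3]; w[d==0]=np.nan
    return w
def shot(name,tag=None):
    o=telemetry.get_obs(); p,d=cams.grab_frame(name); T=None
    if name=="wrist":
        q=o["tool_rot"];A=np.eye(4);A[:3,:3]=R.from_quat(np.r_[q[1:],q[0]]).as_matrix();A[:3,3]=o["ee_pos"]
        T=A@cams.camera_model("wrist")["hand_eye"]
    if tag: cv2.imwrite(f"pics/{tag}.png",p[:,:,::-1])
    return p,cloud(name,p,d,T)
def rect(pts):
    (c,s,a)=cv2.minAreaRect((pts[:,:2]*1000).astype(np.float32))
    if s[0]<s[1]: s=s[::-1];a+=90
    return np.round(c,1),np.round(s,1),round((a+90)%180-90,1),len(pts)
def sel(w,cx,cy,r,z0,z1):
    q=w.reshape(-1,3); q=q[~np.isnan(q[:,0])]
    return q[(np.hypot(q[:,0]-cx,q[:,1]-cy)<r)&(q[:,2]>z0)&(q[:,2]<z1)]
E
python3 - <<'E'
from h import *
W={}
for n in("top","side"):
    f=np.load(f"{n}0.npz"); W[n]=cloud(n,f["p"],f["d"])
w=W["top"]
for nm,(u,v) in dict(c1=(207,247),c2=(249,257),c3=(316,268),pl=(432,246),pal=(395,240),bottle=(313,190),shaker=(326,233),table=(200,330),jar=(377,152),milk=(535,220),flat=(452,180)).items(): print(nm,w[v,u].round(3))
c3=w[268,316];pl=w[246,432];pal=w[243,408]
for n in W:
    print(n,"c3",rect(sel(W[n],c3[0],c3[1],.075,.042,.06)),"placed",rect(sel(W[n],pl[0],pl[1],.075,.07,.09)))
    print(" pallet",rect(sel(W[n],pal[0],pal[1],.16,.022,.036)), "stand",rect(sel(W[n],*(w[250,232][:2]),.14,.015,.14)))
    for k,(u,v) in dict(c1=(207,247),c2=(249,257)).items():
        c=w[v,u]
        q=sel(W[n],c[0],c[1],.04,c[2]-.03,c[2]+.03); 
        x,*_=np.linalg.lstsq(np.c_[q[:,:2]-c[:2],np.ones(len(q))],q[:,2],rcond=None); print(k,c.round(3),x.round(3),np.degrees(np.arctan(np.hypot(x[0],x[1]))))
im=cv2.imread("pics/top0.png")[170:300,180:460]; cv2.imwrite("pics/crop.png",cv2.resize(im,None,fx=2.8,fy=2.8,interpolation=cv2.INTER_CUBIC))
E
```

```text
c1 [0.512 0.293 0.09 ]
c2 [0.486 0.183 0.092]
c3 [0.459 0.007 0.05 ]
pl [ 0.515 -0.301  0.08 ]
pal [ 0.539 -0.213  0.023]
bottle [0.65  0.015 0.151]
shaker [ 0.552 -0.02   0.07 ]
table [0.294 0.326 0.   ]
jar [ 0.768 -0.158  0.095]
milk [ 0.562 -0.52   0.209]
flat [ 0.71  -0.379  0.024]
top c3 (array([460.8,   7.5]), array([101.1,  56. ]), -19.3, 766) placed (array([ 516.7, -305.4]), array([101.1,  57.4]), 7.7, 802)
 pallet (array([ 506.1, -254.9]), array([268.9, 201. ]), 7.0, 4121) stand (array([519.3, 238.7]), array([224.4, 135.6]), 75.5, 4028)
c1 [0.512 0.293 0.09 ] [0.566 0.007 0.09 ] 29.52372742049626
c2 [0.486 0.183 0.092] [ 0.553 -0.043  0.092] 29.03024352988202
side c3 (array([458.5,   9.9]), array([105.8,  58.5]), -19.1, 612) placed (array([ 514.1, -303.8]), array([102.5,  66.5]), 9.7, 454)
 pallet (array([ 512.7, -259. ]), array([283.8, 223.6]), 7.7, 2314) stand (array([517.4, 239.9]), array([226.1, 137.7]), 75.5, 4829)
c1 [0.512 0.293 0.09 ] [ 0.514 -0.254  0.092] 29.817028252874568
c2 [0.486 0.183 0.092] [ 0.505 -0.273  0.094] 29.863309736662238
```

View pics/crop.png

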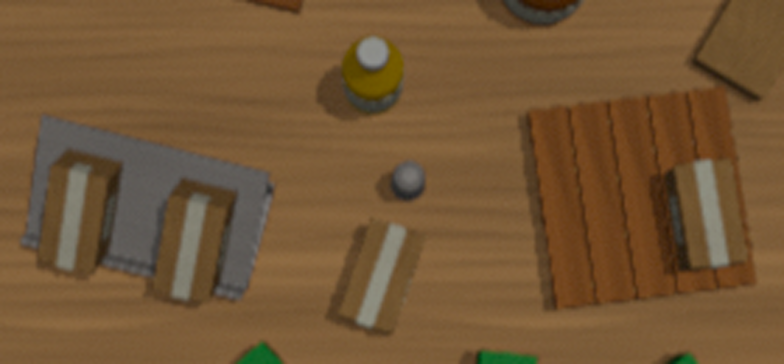

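Crop confirms it: the brown taped carton_3 is at crop (378,275), shaker beside its far end at (408,180), two taped cartons on the stand, and one on the pallet. I'll move above the pallet for a precise wrist look.

Request:
send_rows(slide=[[0.375, 0.44, 0.25], [0.75, 0.875, 0.5]], dr=[[0, 0, 0], [0, 0, 0]])

```text
time_s: 0.35
ee_pos: [0.3055, -0.5194, 0.272]
tool_rot: [-0.001, 0.984, 0.18, -0.0]
force: [1.5, -0.3, -0.3]
gripper_width: 1.002
gripper_force: 0.0
```

Request:
send_rows(slide=[[0.375, 0.44, 0], [0.75, 0.875, 0]], dr=[[0, 0, 0], [0, 0, 0]])

```text
time_s: 0.6
ee_pos: [0.3813, -0.4315, 0.2724]
tool_rot: [0.0, 0.984, 0.18, 0.0]
force: [1.6, 0.2, 0.5]
gripper_width: 1.0
gripper_force: 0.0
```

Request:
send_rows(slide=[[0.375, 0.44, 0], [0.75, 0.875, 0]], dr=[[0, 0, 0], [0, 0, 0]])

```text
time_s: 0.85
ee_pos: [0.4561, -0.3439, 0.2721]
tool_rot: [-0.0, 0.984, 0.18, -0.0]
force: [0.2, -0.5, -0.0]
gripper_width: 0.999
gripper_force: 0.0
```

Request:
send_rows(slide=[[0.375, 0.44, 0], [0.75, 0.875, 0], [0.75, 0.875, 0], [0.75, 0.875, 0]], dr=[[0, 0, 0], [0, 0, 0], [0, 0, 0], [0, 0, 0]])

```text
time_s: 1.35
ee_pos: [0.5299, -0.2584, 0.2718]
tool_rot: [-0.0, 0.984, 0.18, -0.001]
force: [-0.3, -0.0, -0.9]
gripper_width: 0.996
gripper_force: 0.0
```

```bash
python3 - <<'E'
from h import *
o=telemetry.get_obs();print(o["time_s"],o["qpos"].round(3),o["ee_pos"],o["tool_rot"])
p,w=shot("wrist","w0"); np.savez("w0.npz",p=p,w=w)
print("placed",rect(sel(w,.517,-.305,.08,.074,.086)))
q=sel(w,.54,-.25,.15,.0265,.036);print("pallet",rect(q),q[:,2].mean())
t=sel(w,.40,-.2,.05,-.02,.02);print("table z",np.median(t[:,2]))
q=sel(w,.517,-.305,.08,.074,.086);print("lid z",np.median(q[:,2]))
E
```

```text
1.35 [ 0.591  0.204 -0.25   1.531  0.051  1.413 -0.87 ] [ 0.52988139 -0.25843084  0.27183655] [-7.45060304e-05  9.83580349e-01  1.80469993e-01 -5.23105469e-04]
placed (array([ 515.8, -305.1]), array([101.1,  56.3]), 7.6, 4707)
pallet (array([ 538.8, -249.9]), array([200.4, 199.6]), 7.0, 22645) 0.030886491300835033
table z 0.0009483323074165328
lid z 0.08098075513803155
```

View pics/w0.png

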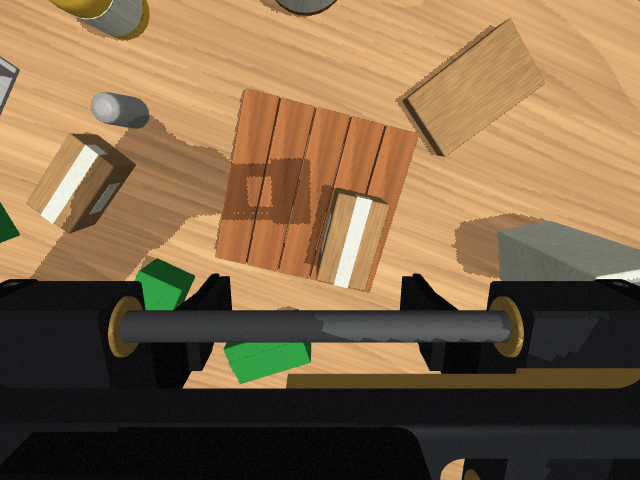

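The wrist view agrees with the given sizes: the pallet rectangle is 200.4 x 199.6 and the placed carton is within 1 mm of slot0. Now to the stand.

Request:
send_rows(slide=[[-0.02, 0.33, 0], [-0.04, 0.66, 0], [-0.06, 0.98, 0]], dr=[[0, 0, 0.107], [0, 0, 0.214], [0, 0, 0.3216]])

```text
time_s: 1.78
ee_pos: [0.5234, -0.1609, 0.2723]
tool_rot: [0.0, 0.907, 0.422, -0.0]
force: [1.1, -0.1, -0.2]
gripper_width: 0.999
gripper_force: 0.0
```

Request:
send_rows(slide=[[-0.02, 0.33, 0], [-0.04, 0.66, 0], [-0.06, 0.98, 0]], dr=[[0, 0, 0.107], [0, 0, 0.214], [0, 0, 0.3216]])

```text
time_s: 2.15
ee_pos: [0.5177, -0.0628, 0.2724]
tool_rot: [0.0, 0.773, 0.635, -0.0]
force: [0.3, -0.3, 0.0]
gripper_width: 0.998
gripper_force: 0.0
```

Request:
send_rows(slide=[[-0.02, 0.33, 0], [-0.04, 0.66, 0], [-0.06, 0.98, 0]], dr=[[0, 0, 0.107], [0, 0, 0.214], [0, 0, 0.3216]])

```text
time_s: 2.52
ee_pos: [0.5121, 0.0351, 0.2724]
tool_rot: [0.0, 0.589, 0.808, -0.0]
force: [0.1, 0.6, -0.4]
gripper_width: 1.0
gripper_force: 0.0
```

Request:
send_rows(slide=[[-0.02, 0.33, 0], [-0.04, 0.66, 0], [-0.06, 0.98, 0]], dr=[[0, 0, 0.107], [0, 0, 0.214], [0, 0, 0.3216]])

```text
time_s: 2.9
ee_pos: [0.5064, 0.1331, 0.2724]
tool_rot: [0.0, 0.369, 0.929, -0.0]
force: [-0.1, 0.0, 0.6]
gripper_width: 0.998
gripper_force: 0.0
```

Request:
send_rows(slide=[[-0.02, 0.33, 0], [-0.04, 0.66, 0], [-0.06, 0.98, 0], [-0.06, 0.98, 0], [-0.06, 0.98, 0]], dr=[[0, 0, 0.107], [0, 0, 0.214], [0, 0, 0.3216], [0, 0, 0.3216], [0, 0, 0.3216]])

```text
time_s: 3.52
ee_pos: [0.5009, 0.2301, 0.2721]
tool_rot: [0.0, 0.128, 0.992, -0.0]
force: [-0.3, -0.1, -0.8]
gripper_width: 0.998
gripper_force: 0.0
```

```bash
python3 - <<'E'
from h import *
o=telemetry.get_obs();print(o["time_s"],o["qpos"].round(3),o["ee_pos"],o["tool_rot"])
p,w=shot("wrist","w1"); np.savez("w1.npz",p=p,w=w)
def lid(c):
    # tilted-lid plane fit, then min-area rectangle in the plane's axes
    c=np.array(c); q=sel(w,c[0],c[1],.035,c[2]-.03,c[2]+.03)
    for _ in range(6):
        m=q.mean(0); n=np.linalg.svd(q-m,full_matrices=False)[2][2]; n*=np.sign(n[2])
        q=sel(w,c[0],c[1],.06,.02,.16); q=q[abs((q-m)@n)<.004]
    x=np.cross(np.cross(n,[1,0,0]),n); x/=np.linalg.norm(x); y=np.cross(n,x)
    P=np.c_[(q-m)@x,(q-m)@y]; cc,s,a,k=rect(P)
    C=m+x*cc[0]/1e3+y*cc[1]/1e3; L=np.cos(np.radians(a))*x+np.sin(np.radians(a))*y
    print("lid c",C.round(4),"size",s,"n",n.round(3),"tilt",np.degrees(np.arccos(n[2])).round(2),"long",L.round(3),"yaw n",np.degrees(np.arctan2(-n[1],-n[0])).round(2),np.degrees(np.arctan2(L[1],L[0])).round(2),k)
lid((.512,.293,.09)); lid((.486,.183,.092))
print("stand",rect(sel(w,.519,.239,.14,.015,.16)))
print("c3",rect(sel(w,.461,.008,.08,.043,.06)))
E
```

```text
3.525 [ 0.179  0.183 -0.781  1.6    0.131  1.413  0.7  ] [0.50088278 0.2300537  0.27211014] [ 3.32083030e-08  1.28144632e-01  9.91755387e-01 -4.54187787e-04]
lid c [0.5086 0.2991 0.0916] size [101.2  56.4] n [-0.483  0.122  0.867] tilt 29.89 long [ 0.84  -0.217  0.498] yaw n -14.19 -14.47 5171
lid c [0.4805 0.1894 0.0917] size [100.7  56.1] n [-0.483  0.126  0.867] tilt 29.92 long [ 0.839 -0.216  0.499] yaw n -14.68 -14.43 5159
stand (array([518. , 240.3]), array([224.2, 135.6]), 75.5, 22970)
c3 (array([459.9,   9. ]), array([100.9,  57.1]), -19.3, 4357)
```

View pics/w1.png

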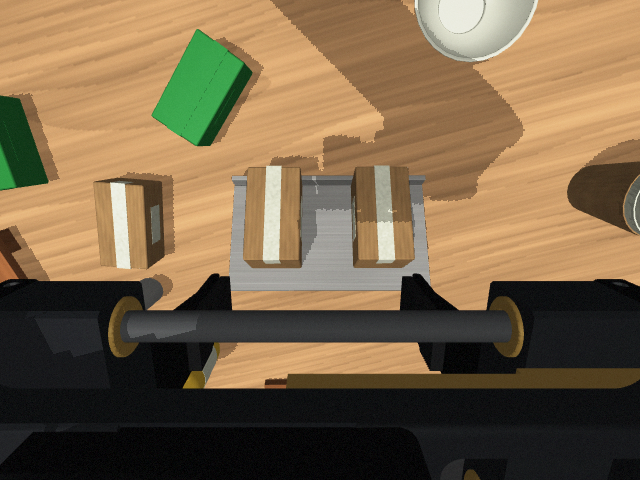

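The view shows carton_1 at (383,215), carton_2 at (273,215), and carton_3 at (128,222). Both lids fit 100 x 56 at 30°. Tilting and approaching carton_1.

Request:
send_rows(slide=[[-0.07, 0.2, -0.2], [-0.14, 0.4, -0.4], [-0.2, 0.6, -0.6], [-0.2, 0.6, -0.6]], dr=[[-0.028, -0.107, 0.001], [-0.056, -0.215, 0.002], [-0.0835, -0.3227, 0.0026], [-0.0835, -0.3227, 0.0026]])

```text
time_s: 4.08
ee_pos: [0.4775, 0.2923, 0.2105]
tool_rot: [0.257, 0.118, 0.958, -0.034]
force: [-0.2, -0.4, 0.6]
gripper_width: 0.999
gripper_force: 0.0
```

Request:
send_rows(slide=[[-0.15, 0.12, -0.32], [-0.295, 0.238, -0.631], [-0.295, 0.238, -0.631], [-0.295, 0.238, -0.631]], dr=[[0, 0, 0], [0, 0, 0], [0, 0, 0], [0, 0, 0]])

```text
time_s: 4.58
ee_pos: [0.4524, 0.3147, 0.1503]
tool_rot: [0.257, 0.121, 0.958, -0.033]
force: [0.1, 0.1, 0.7]
gripper_width: 0.998
gripper_force: 0.0
```

```bash
python3 - <<'E'
from h import *
o=telemetry.get_obs();q=o["tool_rot"];M=R.from_quat(np.r_[q[1:],q[0]]).as_matrix()
print(o["time_s"],o["qpos"].round(3),o["ee_pos"].round(4),M.round(3))
n=np.array([-.484,.125,.866]);t=np.array([.5095,.2989,.0451]);print("to go",t-o["ee_pos"], "want y",[.25,.968,0])
E
```

```text
4.575 [-0.097  0.124 -0.959  2.036  0.732  1.014 -0.119] [0.4524 0.3147 0.1503] [[-0.839  0.249  0.484]
 [ 0.215  0.968 -0.125]
 [-0.5   -0.001 -0.866]]
to go [ 0.05712253 -0.0158068  -0.10520347] want y [0.25, 0.968, 0]
```

Request:
send_rows(slide=[[0.14, -0.04, -0.26], [0.285, -0.079, -0.525], [0.43, -0.119, -0.79], [0.43, -0.119, -0.79]], dr=[[0, 0, 0], [0, 0, 0], [0, 0, 0], [0, 0, 0]])

```text
time_s: 5.08
ee_pos: [0.4951, 0.3015, 0.0697]
tool_rot: [0.256, 0.122, 0.958, -0.034]
force: [-0.2, 0.2, -0.3]
gripper_width: 1.002
gripper_force: 0.0
```

Request:
send_rows(slide=[[0.07, -0.02, -0.13], [0.141, -0.039, -0.262], [0.141, -0.039, -0.262], [0.141, -0.039, -0.262]], dr=[[0, 0, 0], [0, 0, 0], [0, 0, 0], [0, 0, 0]])

```text
time_s: 5.58
ee_pos: [0.508, 0.3004, 0.0449]
tool_rot: [0.257, 0.12, 0.958, -0.032]
force: [-0.7, 0.2, -0.0]
gripper_width: 0.999
gripper_force: 0.0
```

Request:
send_rows(slide=[[0, 0, 0], [0, 0, 0], [0, 0, 0], [0, 0, 0], [0, 0, 0], [0, 0, 0]], dr=[[0, 0, 0], [0, 0, 0], [0, 0, 0], [0, 0, 0], [0, 0, 0], [0, 0, 0]], jaw=-1)

```text
time_s: 6.32
ee_pos: [0.5079, 0.2999, 0.0441]
tool_rot: [0.257, 0.12, 0.958, -0.033]
force: [-2.3, -0.1, 2.3]
gripper_width: 0.638
gripper_force: 30.0
```

Request:
send_rows(slide=[[-0.05, 0.01, 0.13], [-0.16, 0.04, 0.32], [-0.31, 0.08, 0.6], [-0.46, 0.12, 0.88]], dr=[[0, 0, 0], [0, 0, 0], [0, 0, 0], [0, 0, 0]])

```text
time_s: 6.82
ee_pos: [0.4607, 0.3122, 0.133]
tool_rot: [0.256, 0.12, 0.959, -0.033]
force: [0.4, -0.5, -2.1]
gripper_width: 0.642
gripper_force: 30.0
```

Request:
send_rows(slide=[[0, 0, 0.25], [0, 0, 0.5], [0, 0, 0.7], [0, 0, 0.7]], dr=[[0.021, 0.0807, 0], [0.042, 0.1614, 0], [0.0626, 0.242, 0], [0.0835, 0.3227, 0]])

```text
time_s: 7.32
ee_pos: [0.4622, 0.3129, 0.2052]
tool_rot: [-0.0, 0.124, 0.992, 0.002]
force: [-0.4, -0.1, -3.2]
gripper_width: 0.64
gripper_force: 30.0
```

Request:
send_rows(slide=[[0.11, -0.47, 0], [0.22, -0.937, 0]], dr=[[0, 0, -0.063], [0, 0, -0.1265]])

```text
time_s: 7.58
ee_pos: [0.4837, 0.2176, 0.2021]
tool_rot: [-0.001, 0.223, 0.975, 0.001]
force: [0.8, -0.4, -1.8]
gripper_width: 0.643
gripper_force: 30.0
```

Request:
send_rows(slide=[[0.11, -0.47, 0], [0.22, -0.937, 0]], dr=[[0, 0, -0.063], [0, 0, -0.1265]])

```text
time_s: 7.82
ee_pos: [0.5056, 0.1235, 0.2026]
tool_rot: [0.0, 0.319, 0.948, 0.001]
force: [0.7, 0.0, -2.9]
gripper_width: 0.638
gripper_force: 30.0
```

Request:
send_rows(slide=[[0.11, -0.47, 0], [0.22, -0.937, 0]], dr=[[0, 0, -0.063], [0, 0, -0.1265]])

```text
time_s: 8.07
ee_pos: [0.5277, 0.0299, 0.2027]
tool_rot: [0.001, 0.411, 0.912, 0.001]
force: [0.6, -0.7, -1.6]
gripper_width: 0.644
gripper_force: 30.0
```

Request:
send_rows(slide=[[0.11, -0.47, 0], [0.22, -0.937, 0]], dr=[[0, 0, -0.063], [0, 0, -0.1265]])

```text
time_s: 8.32
ee_pos: [0.5498, -0.0638, 0.2027]
tool_rot: [0.0, 0.499, 0.866, 0.001]
force: [0.0, -0.2, -2.3]
gripper_width: 0.641
gripper_force: 30.0
```

Request:
send_rows(slide=[[0.11, -0.47, 0], [0.22, -0.937, 0]], dr=[[0, 0, -0.063], [0, 0, -0.1265]])

```text
time_s: 8.57
ee_pos: [0.5719, -0.1574, 0.2027]
tool_rot: [0.0, 0.583, 0.813, 0.001]
force: [0.5, 0.7, -2.2]
gripper_width: 0.639
gripper_force: 30.0
```

Request:
send_rows(slide=[[0.11, -0.47, 0], [0.22, -0.937, 0], [0.22, -0.937, 0], [0.22, -0.937, 0]], dr=[[0, 0, -0.063], [0, 0, -0.1265], [0, 0, -0.1265], [0, 0, -0.1265]])

```text
time_s: 9.07
ee_pos: [0.5939, -0.2491, 0.2022]
tool_rot: [-0.0, 0.659, 0.752, 0.001]
force: [0.1, 1.2, -2.7]
gripper_width: 0.636
gripper_force: 30.0
```

```bash
cat >> h.py <<'E'
def state():
    o=telemetry.get_obs();q=o["tool_rot"];r=R.from_quat(np.r_[q[1:],q[0]]);M=r.as_matrix()
    th=np.degrees(np.arctan2(M[1,0],M[0,0]))
    print("t",o["time_s"],"q",o["qpos"].round(2),"pos",o["ee_pos"].round(4),"yaw",th.round(2),"z",M[:,2].round(4),"w",o["gripper_width"],"F",o["force"].round(1))
    return o["ee_pos"],M
def incarton(w,e,M):
    "cloud in tool frame near the held carton"
    q=w.reshape(-1,3);q=q[~np.isnan(q[:,0])];t=(q-e)@M
    return t[(abs(t[:,1])<.035)&(abs(t[:,0])<.11)&(t[:,2]>-.055)&(t[:,2]<.025)]
E
python3 - <<'E'
from h import *
e,M=state(); p,w=shot("wrist","w2"); t=incarton(w,e,M)
print(len(t)); 
if len(t): 
    print(np.percentile(t,[0,2,10,50,90,98,100],axis=0).round(4))
    l=t[(t[:,2]<-.03)]; print("lid",len(l),l[:,2].mean() if len(l) else 0, l[:,:2].max(0),l[:,:2].min(0))
E
```

```text
t 9.075 q [ 0.7   0.37 -0.48  1.49  0.17  1.32  0.33] pos [ 0.5939 -0.2491  0.2022] yaw 97.51 z [ 0.0013  0.0016 -1.    ] w 0.636070335124936 F [ 0.1  1.2 -2.7]
15094
[[-0.0196 -0.035  -0.055 ]
 [-0.0171 -0.0331 -0.0507]
 [-0.0128 -0.0256 -0.0414]
 [ 0.0153 -0.0006 -0.04  ]
 [ 0.0251  0.0245 -0.0142]
 [ 0.0254  0.032   0.0027]
 [ 0.0261  0.035   0.0092]]
lid 11853 -0.040577081515996274 [0.02605612 0.03492768] [-0.01957724 -0.03498693]
```

View pics/w2.png

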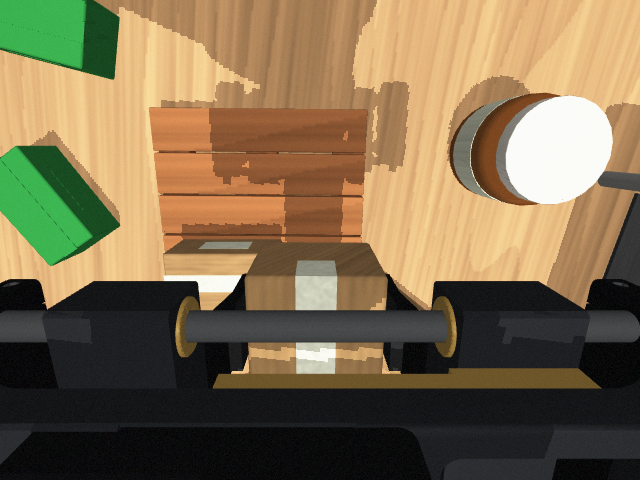

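Carton_1 is held level: its near end face is at tool x +25 mm and its lid is 40 mm above the tip. Lowering over slot1.

Request:
send_rows(slide=[[-0.01, 0, -0.3], [-0.02, 0, -0.6], [-0.023, 0, -0.9], [-0.023, 0, -1]], dr=[[0, 0, -0.002], [0, 0, -0.002], [0, 0, -0.002], [0, 0, -0.002]])

```text
time_s: 9.62
ee_pos: [0.5907, -0.2485, 0.1006]
tool_rot: [-0.001, 0.66, 0.751, 0.0]
force: [-0.6, 0.4, -1.5]
gripper_width: 0.64
gripper_force: 30.0
```

Request:
send_rows(slide=[[0, 0, -0.2], [0, 0, -0.4], [0, 0, -0.55], [0, 0, -0.55], [0, 0, -0.55]], dr=[[0, 0, 0], [0, 0, 0], [0, 0, 0], [0, 0, 0], [0, 0, 0]])

```text
time_s: 10.25
ee_pos: [0.592, -0.2504, 0.0475]
tool_rot: [0.001, 0.661, 0.75, 0.001]
force: [-0.5, 0.2, -1.8]
gripper_width: 0.641
gripper_force: 30.0
```

```bash
python3 - <<'E'
from h import *
e,M=state(); p,w=shot("wrist")
print("pallet edge pts", rect(sel(w,.5388,-.2499,.15,.0265,.036)),"placed",rect(sel(w,.516,-.305,.08,.074,.0815)))
E
```

```text
t 10.25 q [ 0.68  0.5  -0.45  1.65  0.24  1.05  0.28] pos [ 0.592  -0.2504  0.0475] yaw 97.24 z [ 0.0017 -0.     -1.    ] w 0.6407778859483163 F [-0.5  0.2 -1.8]
pallet edge pts (array([ 536.7, -234.1]), array([201.2, 167.5]), 6.9, 74737) placed (array([ 557. , -262.5]), array([38.5, 10.4]), -86.5, 228)
```

Request:
send_rows(slide=[[0, 0.005, -0.03], [0, 0.005, -0.05], [0, 0.005, -0.065], [0, 0.005, -0.07], [0, 0.005, -0.07]], dr=[[0, 0, 0], [0, 0, 0], [0, 0, 0], [0, 0, 0], [0, 0, 0]])

```text
time_s: 10.92
ee_pos: [0.5915, -0.2498, 0.0407]
tool_rot: [0.0, 0.661, 0.75, 0.0]
force: [-3.4, 1.8, 5.5]
gripper_width: 0.641
gripper_force: 30.0
```

Request:
send_rows(slide=[[0, 0, 0], [0, 0, 0], [0, 0, 0], [0, 0, 0]], dr=[[0, 0, 0], [0, 0, 0], [0, 0, 0], [0, 0, 0]], jaw=0.7)

```text
time_s: 11.42
ee_pos: [0.5916, -0.2498, 0.0399]
tool_rot: [0.0, 0.661, 0.75, 0.0]
force: [-0.8, 0.7, 0.3]
gripper_width: 0.844
gripper_force: 0.0
```

Request:
send_rows(slide=[[0, 0, 0.2], [0, 0, 0.6], [0, 0, 1], [0, 0, 1]], dr=[[0, 0, 0], [0, 0, 0], [0, 0, 0], [0, 0, 0]])

```text
time_s: 11.92
ee_pos: [0.594, -0.2504, 0.1454]
tool_rot: [0.004, 0.661, 0.75, 0.002]
force: [-0.4, -0.6, 0.3]
gripper_width: 0.85
gripper_force: 0.0
```

Request:
send_rows(slide=[[-0.2, 0.2, 0.4], [-0.4, 0.3, 0.8], [-0.5, 0.4, 1], [-0.5, 0.4, 1], [-0.5, 0.4, 1]], dr=[[0, 0, 0.04], [0, 0, 0.08], [0, 0, 0.08], [0, 0, 0.08], [0, 0, 0.08]])

```text
time_s: 12.55
ee_pos: [0.5414, -0.2101, 0.2393]
tool_rot: [-0.0, 0.613, 0.79, 0.0]
force: [0.3, 0.2, 0.3]
gripper_width: 0.85
gripper_force: 0.0
```

```bash
cat >> h.py <<'E'
P0=np.array([.5388,-.2499]);Y=7.2
SL=[(-30.5,-52.5),(52.5,-30.5),(30.5,52.5),(-52.5,30.5)]
def slots(w,ks):
    c,s=np.cos(np.radians(Y)),np.sin(np.radians(Y));A=np.array([[c,-s],[s,c]])
    q=w.reshape(-1,3);q=q[~np.isnan(q[:,0])];q=q[(q[:,2]>.074)&(q[:,2]<.088)]
    l=(q[:,:2]-P0)@A*1000
    for k in ks:
        h=(56,34) if k%2==0 else (34,56)
        m=(abs(l[:,0]-SL[k][0])<h[0])&(abs(l[:,1]-SL[k][1])<h[1])
        if m.sum()>50: print("slot",k,rect(np.c_[l[m]/1000,q[m][:,2]]),"want",SL[k],"z",np.median(q[m][:,2]).round(4))
E
python3 - <<'E'
from h import *
e,M=state(); p,w=shot("wrist","w3")
print("pallet", rect(sel(w,.5388,-.2499,.15,.0265,.036)));slots(w,[0,1])
E
```

```text
t 12.55 q [ 0.75  0.23 -0.53  1.59  0.12  1.35  0.45] pos [ 0.5414 -0.2101  0.2393] yaw 104.42 z [ 2.e-04  3.e-04 -1.e+00] w 0.8503212357841851 F [0.3 0.2 0.3]
pallet (array([ 537. , -232.5]), array([200.3, 164.7]), 6.9, 18339)
slot 0 (array([-25.9, -39.3]), array([104.1,  36.3]), 2.8, 2418) want (-30.5, -52.5) z 0.0809
slot 1 (array([ 48.9, -30.3]), array([99.7, 61. ]), 88.7, 3490) want (52.5, -30.5) z 0.0809
```

```bash
sed -i 's/(56,34) if k%2==0 else (34,56)/(52.5,30.5) if k%2==0 else (30.5,52.5)/' h.py; python3 - <<'E'
from h import *
e,M=state(); p,w=shot("wrist"); slots(w,[0,1])
c,s=np.cos(np.radians(Y)),np.sin(np.radians(Y));A=np.array([[c,-s],[s,c]])
q=w.reshape(-1,3);q=q[~np.isnan(q[:,0])];q=q[(q[:,2]>.079)&(q[:,2]<.083)];l=(q[:,:2]-P0)@A*1000
for y0 in(-25,-15,-5,5,12):
    m=(abs(l[:,1]-y0)<3)&(abs(l[:,0]-52)<32); print(y0,m.sum(),l[m,0].min().round(1) if m.any() else 0,l[m,0].max().round(1) if m.any() else 0)
for x0 in(35,50,70):
    m=(abs(l[:,0]-x0)<3)&(abs(l[:,1])<100);print("x",x0,l[m,1].min(),l[m,1].max())
m=l[:,0]<15; print("slot0 top",np.percentile(l[m,1],[97,99,100]), "right", l[(l[:,1]<-28)&(l[:,0]<23),0].max(initial=-99))
E
```

```text
t 12.6 q [ 0.75  0.23 -0.53  1.59  0.12  1.35  0.45] pos [ 0.5412 -0.2101  0.2388] yaw 104.41 z [-6.e-04  9.e-04 -1.e+00] w 0.8480964229634906 F [ 0.1 -0.3 -0.3]
slot 0 (array([-28.8, -40.2]), array([99.3, 34.8]), 0.8, 2317) want (-30.5, -52.5) z 0.0809
slot 1 (array([ 51.2, -30.6]), array([100.3,  56.1]), 89.6, 3423) want (52.5, -30.5) z 0.0809
-25 302 23.5 79.0
-15 303 23.4 78.8
-5 312 23.7 79.3
5 323 23.6 79.2
12 322 23.6 79.3
x 35 -47.1992507687489 19.198073825860025
x 50 -45.2076750017714 19.133404475147554
x 70 -42.58011015406318 18.487379521436864
slot0 top [-24.1568917  -23.6666431  -23.11366507] right 20.88299410500622
```

Request:
send_rows(slide=[[-0.12, 0.414, 0], [-0.236, 0.828, 0]], dr=[[0, 0, 0.068], [0, 0, 0.1358]], jaw=1)

```text
time_s: 12.9
ee_pos: [0.5175, -0.1263, 0.2387]
tool_rot: [-0.001, 0.524, 0.852, 0.001]
force: [0.6, 0.3, 0.6]
gripper_width: 0.972
gripper_force: 0.0
```

Request:
send_rows(slide=[[-0.12, 0.414, 0], [-0.236, 0.828, 0]], dr=[[0, 0, 0.068], [0, 0, 0.1358]])

```text
time_s: 13.15
ee_pos: [0.4938, -0.0431, 0.2391]
tool_rot: [-0.001, 0.43, 0.903, 0.0]
force: [0.4, 1.2, 0.5]
gripper_width: 0.995
gripper_force: 0.0
```

Request:
send_rows(slide=[[-0.12, 0.414, 0], [-0.236, 0.828, 0]], dr=[[0, 0, 0.068], [0, 0, 0.1358]])

```text
time_s: 13.4
ee_pos: [0.4702, 0.0397, 0.2393]
tool_rot: [-0.0, 0.331, 0.943, 0.001]
force: [-0.2, 0.3, -0.6]
gripper_width: 0.998
gripper_force: 0.0
```

Request:
send_rows(slide=[[-0.12, 0.414, 0], [-0.236, 0.828, 0]], dr=[[0, 0, 0.068], [0, 0, 0.1358]])

```text
time_s: 13.65
ee_pos: [0.4466, 0.1225, 0.2394]
tool_rot: [-0.0, 0.229, 0.973, 0.001]
force: [0.3, -0.1, 0.8]
gripper_width: 1.003
gripper_force: 0.0
```

Request:
send_rows(slide=[[-0.12, 0.414, 0], [-0.236, 0.828, 0], [-0.236, 0.828, 0]], dr=[[0, 0, 0.068], [0, 0, 0.1358], [0, 0, 0.1358]])

```text
time_s: 14.02
ee_pos: [0.4223, 0.2074, 0.2396]
tool_rot: [-0.001, 0.122, 0.992, 0.001]
force: [0.1, -0.9, 0.6]
gripper_width: 0.998
gripper_force: 0.0
```

Request:
send_rows(slide=[[0, 0, -0.2], [0, 0, -0.5], [0, 0, -0.9], [0, 0, -0.9], [0, 0, -0.9]], dr=[[-0.028, -0.107, 0], [-0.056, -0.215, 0], [-0.0835, -0.3227, 0], [-0.0835, -0.3227, 0], [-0.0835, -0.3227, 0]])

```text
time_s: 14.65
ee_pos: [0.4245, 0.2039, 0.1511]
tool_rot: [0.256, 0.122, 0.958, -0.032]
force: [-0.5, 0.1, 1.1]
gripper_width: 1.006
gripper_force: 0.0
```

```bash
python3 - <<'E'
from h import *
e,M=state(); print(M.round(3)); print("to go",np.array([.4814,.1892,.0452])-e, "want y .25,.968,0")
p,w=shot("wrist"); t=(w.reshape(-1,3)-e)@M; t=t[~np.isnan(t[:,0])]
l=t[(abs(t[:,2]-.08)<.006)&(abs(t[:,1])<.05)&(abs(t[:,0])<.09)]; print("lid in tool",l.min(0),l.max(0),np.median(l[:,2]),len(l),rect(l))
E
```

```text
t 14.65 q [ 0.46 -0.34 -1.16  2.24  0.17  0.75  0.48] pos [0.4245 0.2039 0.1511] yaw 165.44 z [ 0.4836 -0.1242 -0.8664] w 1.0055209031694945 F [-0.5  0.1  1.1]
[[-0.839  0.251  0.484]
 [ 0.218  0.968 -0.124]
 [-0.499  0.001 -0.866]]
to go [ 0.05687167 -0.01468284 -0.10589514] want y .25,.968,0
lid in tool [-0.05050531 -0.02790703  0.07809435] [0.03062273 0.02816923 0.08593342] 0.08031829726349528 7624 (array([-9.9,  0.1]), array([81.1, 56.1]), 0.2, 7624)
```

Request:
send_rows(slide=[[0.14, -0.037, -0.26], [0.285, -0.075, -0.525], [0.43, -0.112, -0.795], [0.43, -0.112, -0.795]], dr=[[0, 0, 0], [0, 0, 0], [0, 0, 0], [0, 0, 0]])

```text
time_s: 15.2
ee_pos: [0.4682, 0.1924, 0.0682]
tool_rot: [0.253, 0.124, 0.959, -0.031]
force: [0.4, -0.4, 0.2]
gripper_width: 0.997
gripper_force: 0.0
```

Request:
send_rows(slide=[[0.07, -0.02, -0.13], [0.139, -0.035, -0.262], [0.139, -0.035, -0.262], [0.139, -0.035, -0.262]], dr=[[0, 0, 0], [0, 0, 0], [0, 0, 0], [0, 0, 0]])

```text
time_s: 15.7
ee_pos: [0.4814, 0.1897, 0.0449]
tool_rot: [0.257, 0.122, 0.958, -0.032]
force: [-0.2, -0.3, -0.8]
gripper_width: 1.001
gripper_force: 0.0
```

Request:
send_rows(slide=[[0, 0, 0], [0, 0, 0], [0, 0, 0], [0, 0, 0], [0, 0, 0], [0, 0, 0]], dr=[[0, 0, 0], [0, 0, 0], [0, 0, 0], [0, 0, 0], [0, 0, 0], [0, 0, 0]], jaw=-1)

```text
time_s: 16.45
ee_pos: [0.4805, 0.1895, 0.0445]
tool_rot: [0.257, 0.121, 0.958, -0.032]
force: [-2.8, -1.8, 4.9]
gripper_width: 0.641
gripper_force: 30.0
```

Request:
send_rows(slide=[[-0.05, 0.01, 0.13], [-0.16, 0.04, 0.32], [-0.31, 0.08, 0.6], [-0.46, 0.12, 0.88]], dr=[[0, 0, 0], [0, 0, 0], [0, 0, 0], [0, 0, 0]])

```text
time_s: 16.95
ee_pos: [0.4337, 0.2015, 0.1325]
tool_rot: [0.256, 0.121, 0.958, -0.032]
force: [0.4, -1.4, -1.5]
gripper_width: 0.638
gripper_force: 30.0
```

Request:
send_rows(slide=[[0, 0, 0.25], [0, 0, 0.5], [0, 0, 0.7], [0, 0, 0.7], [0, 0, 0.7]], dr=[[0.021, 0.0807, 0], [0.042, 0.1614, 0], [0.0626, 0.242, 0], [0.0835, 0.3227, 0], [0.0835, 0.3227, 0]])

```text
time_s: 17.58
ee_pos: [0.4357, 0.2004, 0.2013]
tool_rot: [-0.002, 0.127, 0.992, 0.001]
force: [-0.1, 0.4, -2.1]
gripper_width: 0.642
gripper_force: 30.0
```

```bash
python3 - <<'E'
from h import *
e,M=state(); p,w=shot("wrist"); t=incarton(w,e,M)
print(np.percentile(t,[2,10,50,90,98,100],axis=0).round(4)[[0,3,4,5]])
E
```

```text
t 17.575 q [ 0.34  0.06 -0.87  1.86  0.04  1.25  0.77] pos [0.4357 0.2004 0.2013] yaw 165.37 z [-0.0031  0.0029 -1.    ] w 0.6418769000760312 F [-0.1  0.4 -2.1]
[[-0.016  -0.0327 -0.0507]
 [ 0.0273  0.0247 -0.0155]
 [ 0.0276  0.0323  0.002 ]
 [ 0.0283  0.035   0.0078]]
```

Request:
send_rows(slide=[[0.13, -0.5, 0], [0.261, -0.993, 0]], dr=[[0, 0, 0.03], [0, 0, 0.0606]])

```text
time_s: 17.88
ee_pos: [0.4598, 0.102, 0.2021]
tool_rot: [0.001, 0.076, 0.997, -0.0]
force: [0.9, 0.3, -1.6]
gripper_width: 0.642
gripper_force: 30.0
```

Request:
send_rows(slide=[[0.13, -0.5, 0], [0.261, -0.993, 0]], dr=[[0, 0, 0.03], [0, 0, 0.0606]])

```text
time_s: 18.12
ee_pos: [0.4861, 0.0022, 0.2024]
tool_rot: [0.001, 0.029, 1.0, -0.001]
force: [0.8, 0.0, -2.2]
gripper_width: 0.643
gripper_force: 30.0
```

Request:
send_rows(slide=[[0.13, -0.5, 0], [0.261, -0.993, 0]], dr=[[0, 0, 0.03], [0, 0, 0.0606]])

```text
time_s: 18.38
ee_pos: [0.5124, -0.0968, 0.2026]
tool_rot: [0.001, -0.018, 1.0, -0.001]
force: [1.1, 0.3, -1.9]
gripper_width: 0.643
gripper_force: 30.0
```

Request:
send_rows(slide=[[0.13, -0.5, 0], [0.261, -0.993, 0], [0.261, -0.993, 0]], dr=[[0, 0, 0.03], [0, 0, 0.0606], [0, 0, 0.0606]])

```text
time_s: 18.75
ee_pos: [0.5382, -0.1992, 0.2018]
tool_rot: [0.0, -0.062, 0.998, -0.001]
force: [-0.2, 1.0, -2.5]
gripper_width: 0.643
gripper_force: 30.0
```

Request:
send_rows(slide=[[0, 0, -0.25], [0, 0, -0.5], [0, 0, -0.8], [0, 0, -1], [0, 0, -1], [0, 0, -1]], dr=[[0, 0, 0], [0, 0, 0], [0, 0, 0], [0, 0, 0], [0, 0, 0], [0, 0, 0]])

```text
time_s: 19.5
ee_pos: [0.5396, -0.1954, 0.1035]
tool_rot: [0.001, -0.064, 0.998, 0.0]
force: [-0.5, 0.0, -2.1]
gripper_width: 0.639
gripper_force: 30.0
```

```bash
python3 - <<'E'
from h import *
e,M=state(); p,w=shot("wrist"); print("to go",np.array([.5401,-.1968,.047])-e)
slots(w,[0,1,3]); print(rect(sel(w,.5388,-.2499,.15,.0265,.036)))
E
```

```text
t 19.5 q [ 0.72  0.32 -0.53  1.77  0.18  1.09  1.83] pos [ 0.5396 -0.1954  0.1035] yaw -172.61 z [ 1.5e-03  3.0e-04 -1.0e+00] w 0.6385139266760416 F [-0.5  0.  -2.1]
to go [ 0.00053958 -0.00139064 -0.05649096]
slot 0 (array([-34.1, -51.5]), array([91.7, 57.1]), 0.1, 17344) want (-30.5, -52.5) z 0.0809
slot 1 (array([46.7,  0.7]), array([55.3, 15.5]), 19.2, 338) want (52.5, -30.5) z 0.0804
(array([ 501.5, -254.3]), array([199.6, 124.8]), -82.9, 31811)
```

Request:
send_rows(slide=[[0, -0.007, -0.2], [0, -0.007, -0.4], [0, -0.007, -0.55], [0, -0.007, -0.56], [0, -0.007, -0.56]], dr=[[0, 0, -0.002], [0, 0, -0.002], [0, 0, -0.002], [0, 0, -0.002], [0, 0, -0.002]])

```text
time_s: 20.18
ee_pos: [0.5391, -0.1963, 0.0464]
tool_rot: [0.0, -0.063, 0.998, 0.001]
force: [0.8, 0.6, -0.8]
gripper_width: 0.642
gripper_force: 30.0
```

Request:
send_rows(slide=[[0, 0, -0.02], [0, 0, -0.035], [0, 0, -0.05], [0, 0, -0.06], [0, 0, -0.065], [0, 0, -0.07], [0, 0, -0.07]], dr=[[0, 0, 0], [0, 0, 0], [0, 0, 0], [0, 0, 0], [0, 0, 0], [0, 0, 0], [0, 0, 0]])

```text
time_s: 21.05
ee_pos: [0.5389, -0.1964, 0.0403]
tool_rot: [-0.0, -0.063, 0.998, 0.0]
force: [-5.7, 1.7, 10.2]
gripper_width: 0.645
gripper_force: 30.0
```

Request:
send_rows(slide=[[0, 0, 0], [0, 0, 0], [0, 0, 0], [0, 0, 0]], dr=[[0, 0, 0], [0, 0, 0], [0, 0, 0], [0, 0, 0]], jaw=0.7)

```text
time_s: 21.55
ee_pos: [0.5389, -0.1964, 0.0392]
tool_rot: [-0.0, -0.063, 0.998, 0.001]
force: [-0.7, 0.5, 0.8]
gripper_width: 0.844
gripper_force: 0.0
```

Request:
send_rows(slide=[[0, 0, 0.2], [0, 0, 0.6], [0, 0, 1], [0, 0, 1]], dr=[[0, 0, 0], [0, 0, 0], [0, 0, 0], [0, 0, 0]])

```text
time_s: 22.05
ee_pos: [0.5413, -0.1969, 0.1442]
tool_rot: [0.003, -0.063, 0.998, -0.001]
force: [-1.2, -0.3, 0.3]
gripper_width: 0.848
gripper_force: 0.0
```

Request:
send_rows(slide=[[0.25, -0.2, 0.4], [0.5, -0.35, 0.8], [0.5, -0.35, 1], [0.5, -0.35, 1], [0.5, -0.35, 1], [0.5, -0.35, 1]], dr=[[0, 0, 0], [0, 0, 0], [0, 0, 0], [0, 0, 0], [0, 0, 0], [0, 0, 0]])

```text
time_s: 22.8
ee_pos: [0.5879, -0.231, 0.2379]
tool_rot: [-0.001, -0.063, 0.998, 0.001]
force: [-0.5, -0.4, 0.7]
gripper_width: 0.852
gripper_force: 0.0
```

```bash
python3 - <<'E'
from h import *
e,M=state(); p,w=shot("wrist","w4"); slots(w,[0,1,2]); print(rect(sel(w,.5388,-.2499,.15,.0265,.036)))
E
```

```text
t 22.8 q [ 0.71  0.34 -0.52  1.46  0.17  1.39  1.88] pos [ 0.5879 -0.231   0.2379] yaw -172.8 z [-0.0023  0.0016 -1.    ] w 0.8519811746648005 F [-0.5 -0.4  0.7]
slot 0 (array([-29.7, -51.7]), array([101. ,  56.4]), 0.2, 7366) want (-30.5, -52.5) z 0.0809
slot 1 (array([ 51. , -31.8]), array([100.5,  56.1]), 89.9, 6030) want (52.5, -30.5) z 0.0809
slot 2 (array([29.3, 53.1]), array([100.2,  56.2]), 0.2, 6259) want (30.5, 52.5) z 0.0809
(array([ 538.9, -249.9]), array([200.7, 199.7]), 7.1, 15271)
```

View pics/w4.png

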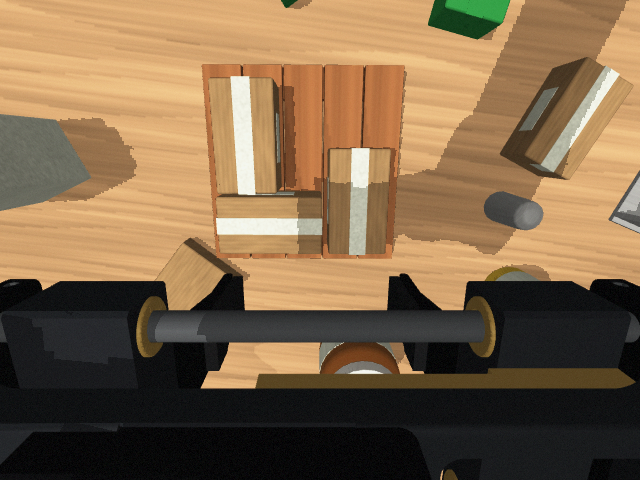

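Three cartons are placed with offsets of 1.5 mm or less. Carton_3 is at (565,120), shaker at (513,210). Going for carton_3.

Request:
send_rows(slide=[[-0.18, 0.388, 0], [-0.357, 0.776, 0]], dr=[[0, 0, -0.05], [0, 0, -0.098]], jaw=1)

```text
time_s: 23.1
ee_pos: [0.5523, -0.1529, 0.2384]
tool_rot: [-0.001, 0.016, 1.0, 0.001]
force: [0.6, 0.6, 0.6]
gripper_width: 0.969
gripper_force: 0.0
```

Request:
send_rows(slide=[[-0.18, 0.388, 0], [-0.357, 0.776, 0]], dr=[[0, 0, -0.05], [0, 0, -0.098]])

```text
time_s: 23.35
ee_pos: [0.5164, -0.0749, 0.2388]
tool_rot: [-0.0, 0.092, 0.996, 0.0]
force: [-0.2, -0.1, -0.0]
gripper_width: 0.999
gripper_force: 0.0
```

Request:
send_rows(slide=[[-0.18, 0.388, 0], [-0.357, 0.776, 0], [-0.357, 0.776, -0.4], [-0.357, 0.776, -0.8], [-0.357, 0.776, -0.8], [-0.357, 0.776, -0.8]], dr=[[0, 0, -0.05], [0, 0, -0.098], [0, 0, -0.098], [0, 0, -0.098], [0, 0, -0.098], [0, 0, -0.098]])

```text
time_s: 24.1
ee_pos: [0.4823, 0.0015, 0.1605]
tool_rot: [0.001, 0.167, 0.986, 0.001]
force: [0.0, -1.0, -0.5]
gripper_width: 1.004
gripper_force: 0.0
```

```bash
python3 - <<'E'
from h import *
e,M=state(); p,w=shot("wrist","w5"); c,s,a,k=rect(sel(w,.46,.008,.08,.043,.056)); print(c,s,a,k)
sh=sel(w,.55,-.02,.03,.055,.08);print("shaker",rect(sh),sh[:,2].max())
t=(w.reshape(-1,3)-e)@M; t=t[~np.isnan(t[:,0])]; z=e[2]-.0509
l=t[(abs(t[:,2]-z)<.004)&(abs(t[:,1])<.045)&(abs(t[:,0])<.1)]; print("lid in tool",rect(l),np.percentile(l[:,0],[.5,99.5]))
E
```

```text
t 24.1 q [ 0.53  0.08 -0.64  1.92  0.05  1.16  1.1 ] pos [0.4823 0.0015 0.1605] yaw 160.72 z [ 0.0012  0.0011 -1.    ] w 1.0035915559176332 F [ 0.  -1.  -0.5]
[460.    8.6] [101.   56.1] -19.2 8489
shaker (array([541.2, -13.3]), array([13.7,  2.5]), 71.0, 29) 0.06012119972097596
lid in tool (array([ 4.2, -0.8]), array([139.7,  56.1]), -0.1, 8606) [-0.06101841  0.07328935]
```

Request:
send_rows(slide=[[-0.01, 0.005, -0.3], [-0.01, 0.005, -0.6], [-0.01, 0.005, -0.9], [-0.01, 0.005, -0.9]], dr=[[0, 0, 0], [0, 0, 0], [0, 0, 0], [0, 0, 0]])

```text
time_s: 24.65
ee_pos: [0.4803, 0.0018, 0.069]
tool_rot: [-0.001, 0.168, 0.986, 0.001]
force: [1.0, 0.1, -1.0]
gripper_width: 1.004
gripper_force: 0.0
```

Request:
send_rows(slide=[[0, 0, -0.25], [0, 0, -0.45], [0, 0, -0.6], [0, 0, -0.6], [0, 0, -0.6]], dr=[[0, 0, 0], [0, 0, 0], [0, 0, 0], [0, 0, 0], [0, 0, 0]])

```text
time_s: 25.28
ee_pos: [0.4816, 0.0019, 0.0103]
tool_rot: [0.001, 0.167, 0.986, 0.001]
force: [-0.3, 0.8, -0.6]
gripper_width: 0.995
gripper_force: 0.0
```

Request:
send_rows(slide=[[0, 0, 0], [0, 0, 0], [0, 0, 0], [0, 0, 0], [0, 0, 0], [0, 0, 0]], dr=[[0, 0, 0], [0, 0, 0], [0, 0, 0], [0, 0, 0], [0, 0, 0], [0, 0, 0]], jaw=-1)

```text
time_s: 26.02
ee_pos: [0.4808, 0.0019, 0.0094]
tool_rot: [0.0, 0.167, 0.986, 0.0]
force: [-1.0, 0.3, 1.6]
gripper_width: 0.64
gripper_force: 30.0
```

Request:
send_rows(slide=[[0, 0, 0.15], [0, 0, 0.4], [0, 0, 0.8], [0, 0, 1]], dr=[[0, 0, 0], [0, 0, 0], [0, 0, 0], [0, 0, 0]])

```text
time_s: 26.52
ee_pos: [0.4817, 0.0022, 0.1121]
tool_rot: [0.001, 0.167, 0.986, 0.001]
force: [0.6, -0.8, -1.6]
gripper_width: 0.642
gripper_force: 30.0
```

Request:
send_rows(slide=[[0, 0, 0.4], [0, 0, 0.8], [0, 0, 0.8], [0, 0, 0.8]], dr=[[0, 0, 0], [0, 0, 0], [0, 0, 0], [0, 0, 0]])

```text
time_s: 27.02
ee_pos: [0.4803, 0.0019, 0.1891]
tool_rot: [-0.0, 0.167, 0.986, 0.0]
force: [-0.6, -0.5, -1.3]
gripper_width: 0.641
gripper_force: 30.0
```

```bash
python3 - <<'E'
from h import *
e,M=state(); p,w=shot("wrist"); t=incarton(w,e,M)
print(np.percentile(t,[.5,2,10,50,90,98,99.5,100],axis=0).round(4))
E
```

```text
t 27.025 q [ 0.55  0.05 -0.65  1.88  0.03  1.22  1.12] pos [0.4803 0.0019 0.1891] yaw 160.73 z [ 0.e+00  7.e-04 -1.e+00] w 0.6407745652526275 F [-0.6 -0.5 -1.3]
[[-0.016  -0.0332 -0.052 ]
 [-0.0144 -0.0299 -0.05  ]
 [-0.0066 -0.0237 -0.0426]
 [ 0.0376 -0.0002 -0.0416]
 [ 0.0661  0.0231 -0.0407]
 [ 0.0714  0.0298 -0.0372]
 [ 0.0721  0.0328 -0.0226]
 [ 0.0725  0.035  -0.0095]]
```

Request:
send_rows(slide=[[0.005, -0.28, 0], [0.01, -0.56, 0], [0.017, -0.832, 0]], dr=[[0, 0, -0.078], [0, 0, -0.157], [0, 0, -0.2352]])

```text
time_s: 27.45
ee_pos: [0.4816, -0.082, 0.188]
tool_rot: [-0.001, 0.347, 0.938, 0.0]
force: [-0.1, -0.0, -1.4]
gripper_width: 0.637
gripper_force: 30.0
```

Request:
send_rows(slide=[[0.005, -0.28, 0], [0.01, -0.56, 0], [0.017, -0.832, 0]], dr=[[0, 0, -0.078], [0, 0, -0.157], [0, 0, -0.2352]])

```text
time_s: 27.82
ee_pos: [0.4833, -0.1651, 0.1878]
tool_rot: [-0.001, 0.514, 0.858, 0.0]
force: [-0.2, -0.0, -1.0]
gripper_width: 0.64
gripper_force: 30.0
```

Request:
send_rows(slide=[[0.005, -0.28, 0], [0.01, -0.56, 0], [0.017, -0.832, 0], [0.017, -0.832, 0]], dr=[[0, 0, -0.078], [0, 0, -0.157], [0, 0, -0.2352], [0, 0, -0.2352]])

```text
time_s: 28.32
ee_pos: [0.4846, -0.2496, 0.1875]
tool_rot: [-0.001, 0.663, 0.749, -0.0]
force: [-0.7, 0.3, -1.7]
gripper_width: 0.645
gripper_force: 30.0
```

Request:
send_rows(slide=[[0, 0, -0.3], [0, 0, -0.6], [0, 0, -0.8], [0, 0, -0.8], [0, 0, -0.8], [0, 0, -0.8]], dr=[[0, 0, 0], [0, 0, 0], [0, 0, 0], [0, 0, 0], [0, 0, 0], [0, 0, 0]])

```text
time_s: 29.08
ee_pos: [0.4865, -0.2477, 0.1103]
tool_rot: [0.001, 0.661, 0.75, 0.001]
force: [-0.0, -0.1, -0.8]
gripper_width: 0.64
gripper_force: 30.0
```

```bash
python3 - <<'E'
from h import *
e,M=state(); p,w=shot("wrist","w6"); print("to go",np.array([.4856,-.2476,.047])-e)
slots(w,[2])
c,s=np.cos(np.radians(Y)),np.sin(np.radians(Y));A=np.array([[c,-s],[s,c]])
q=w.reshape(-1,3);q=q[~np.isnan(q[:,0])];z0=e[2]+.0407;q=q[(abs(q[:,2]-z0)<.004)];l=(q[:,:2]-P0)@A*1000
m=(l[:,1]>-10)&(l[:,0]>-95)&(l[:,0]<0);l=l[m]
for y0 in(45,60,75): 
    r=l[abs(l[:,1]-y0)<3,0]; print(y0,len(r),r.min().round(1),r.max().round(1))
print("held y max",np.percentile(l[:,1],99.5))
E
```

```text
t 29.075 q [ 0.73  0.24 -0.39  1.84  0.1   1.08  0.43] pos [ 0.4865 -0.2477  0.1103] yaw 97.25 z [ 2.3e-03 -5.0e-04 -1.0e+00] w 0.6401744195331955 F [-0.  -0.1 -0.8]
to go [-0.00088737  0.00013285 -0.06329079]
slot 2 (array([30.1, 53. ]), array([100.4,  56. ]), 0.1, 15483) want (30.5, 52.5) z 0.081
45 2308 -80.7 -24.5
60 2537 -80.6 -24.7
75 2758 -80.8 -24.6
held y max 80.01003512708975
```

Request:
send_rows(slide=[[-0.006, 0.01, 0], [-0.006, 0.01, -0.15], [-0.006, 0.01, -0.3], [-0.006, 0.01, -0.45], [-0.006, 0.01, -0.6], [-0.006, 0.01, -0.63], [-0.006, 0.01, -0.63]], dr=[[0, 0, 0], [0, 0, 0], [0, 0, 0], [0, 0, 0], [0, 0, 0], [0, 0, 0], [0, 0, 0]])

```text
time_s: 30.0
ee_pos: [0.4853, -0.2466, 0.0462]
tool_rot: [0.0, 0.661, 0.75, 0.0]
force: [-0.5, 0.5, -1.5]
gripper_width: 0.642
gripper_force: 30.0
```

Request:
send_rows(slide=[[0, 0, -0.02], [0, 0, -0.035], [0, 0, -0.05], [0, 0, -0.06], [0, 0, -0.065], [0, 0, -0.07], [0, 0, -0.07]], dr=[[0, 0, 0], [0, 0, 0], [0, 0, 0], [0, 0, 0], [0, 0, 0], [0, 0, 0], [0, 0, 0]])

```text
time_s: 30.88
ee_pos: [0.4853, -0.2467, 0.0394]
tool_rot: [0.0, 0.661, 0.75, 0.0]
force: [-0.2, -0.1, 0.3]
gripper_width: 0.643
gripper_force: 30.0
```

Just touching; one more half-millimetre, then release.

Request:
send_rows(slide=[[0, 0, -0.004], [0, 0, -0.008], [0, 0, -0.008]], dr=[[0, 0, 0], [0, 0, 0], [0, 0, 0]])

```text
time_s: 31.25
ee_pos: [0.4853, -0.2467, 0.0394]
tool_rot: [0.0, 0.661, 0.75, 0.0]
force: [-5.0, 1.5, 10.0]
gripper_width: 0.644
gripper_force: 30.0
```

Request:
send_rows(slide=[[0, 0, 0], [0, 0, 0], [0, 0, 0], [0, 0, 0]], dr=[[0, 0, 0], [0, 0, 0], [0, 0, 0], [0, 0, 0]], jaw=0.6)

```text
time_s: 31.75
ee_pos: [0.4853, -0.2467, 0.0384]
tool_rot: [0.0, 0.661, 0.75, 0.0]
force: [0.5, -0.2, 0.1]
gripper_width: 0.796
gripper_force: 0.0
```

Request:
send_rows(slide=[[0, 0, 0.2], [0, 0, 0.6], [0, 0, 1], [0, 0, 1]], dr=[[0, 0, 0], [0, 0, 0], [0, 0, 0], [0, 0, 0]])

```text
time_s: 32.25
ee_pos: [0.4872, -0.2475, 0.1418]
tool_rot: [0.003, 0.661, 0.75, 0.001]
force: [0.2, -0.1, 0.1]
gripper_width: 0.798
gripper_force: 0.0
```

Request:
send_rows(slide=[[0.2, -0.3, 0.4], [0.4, -0.6, 0.8], [0.4, -0.6, 1], [0.4, -0.6, 1], [0.4, -0.6, 1], [0.4, -0.6, 1]], dr=[[0, 0, 0], [0, 0, 0], [0, 0, 0], [0, 0, 0], [0, 0, 0], [0, 0, 0]])

```text
time_s: 33.0
ee_pos: [0.5246, -0.3061, 0.237]
tool_rot: [-0.001, 0.661, 0.75, 0.0]
force: [0.1, 0.3, -0.1]
gripper_width: 0.802
gripper_force: 0.0
```

```bash
python3 - <<'E'
from h import *
e,M=state(); p,w=shot("wrist","w7"); slots(w,[0,1,2,3]); print(rect(sel(w,.5388,-.2499,.15,.0265,.036)))
E
```

```text
t 33.0 q [ 0.75  0.27 -0.36  1.54  0.09  1.36  0.51] pos [ 0.5246 -0.3061  0.237 ] yaw 97.24 z [-9.0e-04  1.1e-03 -1.0e+00] w 0.802348059914085 F [ 0.1  0.3 -0.1]
slot 0 (array([-29.8, -51.7]), array([100.4,  56.4]), 0.3, 6077) want (-30.5, -52.5) z 0.081
slot 1 (array([ 51.3, -31.6]), array([100.7,  56.5]), 89.6, 6396) want (52.5, -30.5) z 0.081
slot 2 (array([29.6, 53.4]), array([101.1,  55.9]), 0.1, 7850) want (30.5, 52.5) z 0.081
slot 3 (array([-54. ,  31.2]), array([100.6,  55.7]), 89.9, 7411) want (-52.5, 30.5) z 0.081
(array([ 539.1, -249.8]), array([200.9, 199.5]), 7.1, 7855)
```

View pics/w7.png

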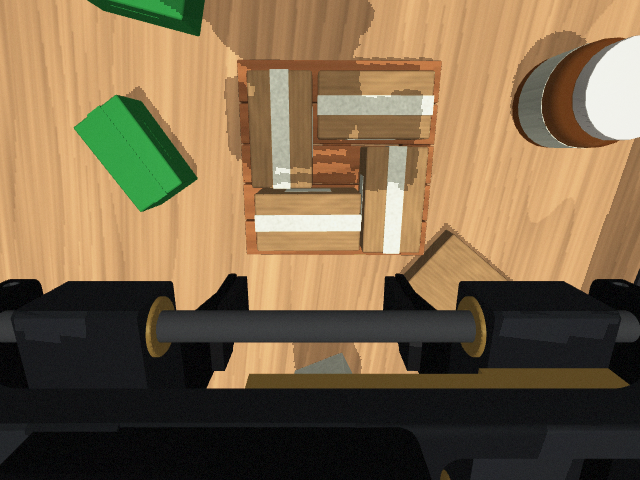

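The pinwheel is complete, but the gaps next to slot1 measure 3.1 and 7.0 mm. There is time to regrip that carton and ease it about 1.4 mm in each direction.

Request:
send_rows(slide=[[0.35, 0.28, 0], [0.674, 0.566, 0], [0.674, 0.566, -0.4], [0.674, 0.566, -0.9], [0.674, 0.566, -0.97], [0.674, 0.566, -0.97]], dr=[[0, 0, 0], [0, 0, 0], [0, 0, 0], [0, 0, 0], [0, 0, 0], [0, 0, 0]])

```text
time_s: 33.8
ee_pos: [0.5928, -0.2502, 0.1422]
tool_rot: [0.0, 0.661, 0.75, 0.0]
force: [0.3, -0.7, 0.4]
gripper_width: 0.798
gripper_force: 0.0
```

Request:
send_rows(slide=[[0, 0, 0], [0, 0, 0], [0, 0, 0]], dr=[[0, 0, 0], [0, 0, 0], [0, 0, 0]])

```text
time_s: 34.17
ee_pos: [0.593, -0.2503, 0.1424]
tool_rot: [0.001, 0.661, 0.75, 0.001]
force: [-0.1, 0.2, -1.9]
gripper_width: 0.804
gripper_force: 0.0
```

Request:
send_rows(slide=[[-0.01, 0.005, -0.25], [-0.01, 0.005, -0.5], [-0.01, 0.005, -0.7], [-0.01, 0.005, -0.85], [-0.01, 0.005, -1], [-0.01, 0.005, -1], [-0.01, 0.005, -1]], dr=[[0, 0, 0], [0, 0, 0], [0, 0, 0], [0, 0, 0], [0, 0, 0], [0, 0, 0], [0, 0, 0]])

```text
time_s: 35.05
ee_pos: [0.5921, -0.2497, 0.0421]
tool_rot: [0.001, 0.661, 0.75, 0.001]
force: [0.4, -0.6, 0.2]
gripper_width: 0.801
gripper_force: 0.0
```

Request:
send_rows(slide=[[0, 0, 0], [0, 0, 0], [0, 0, 0], [0, 0, 0], [0, 0, 0]], dr=[[0, 0, 0], [0, 0, 0], [0, 0, 0], [0, 0, 0], [0, 0, 0]], jaw=-1)

```text
time_s: 35.67
ee_pos: [0.5919, -0.2497, 0.042]
tool_rot: [0.001, 0.661, 0.75, 0.0]
force: [-1.5, 0.7, 5.3]
gripper_width: 0.64
gripper_force: 30.0
```

Request:
send_rows(slide=[[0.005, 0.008, 0], [0.009, 0.015, 0], [0.009, 0.015, 0], [0.009, 0.015, 0]], dr=[[0, 0, 0], [0, 0, 0], [0, 0, 0], [0, 0, 0]])

```text
time_s: 36.17
ee_pos: [0.592, -0.2497, 0.042]
tool_rot: [0.001, 0.662, 0.75, -0.0]
force: [-4.1, -2.0, 6.7]
gripper_width: 0.642
gripper_force: 30.0
```

Request:
send_rows(slide=[[0, 0, 0], [0, 0, 0], [0, 0, 0], [0, 0, 0]], dr=[[0, 0, 0], [0, 0, 0], [0, 0, 0], [0, 0, 0]], jaw=0.6)

```text
time_s: 36.67
ee_pos: [0.5926, -0.2479, 0.0413]
tool_rot: [0.0, 0.661, 0.75, 0.0]
force: [-0.5, -1.1, -0.2]
gripper_width: 0.792
gripper_force: 0.0
```

Request:
send_rows(slide=[[0, 0, 0.2], [0, 0, 0.6], [0, 0, 1], [0, 0, 1]], dr=[[0, 0, 0], [0, 0, 0], [0, 0, 0], [0, 0, 0]])

```text
time_s: 37.17
ee_pos: [0.595, -0.2487, 0.147]
tool_rot: [0.004, 0.661, 0.75, 0.002]
force: [0.5, -0.0, -0.1]
gripper_width: 0.799
gripper_force: 0.0
```

Request:
send_rows(slide=[[-0.35, -0.3, 0.5], [-0.65, -0.6, 1], [-0.65, -0.6, 1], [-0.65, -0.6, 1], [-0.65, -0.6, 1], [-0.65, -0.6, 1]], dr=[[0, 0, 0], [0, 0, 0], [0, 0, 0], [0, 0, 0], [0, 0, 0], [0, 0, 0]])

```text
time_s: 37.92
ee_pos: [0.5278, -0.3068, 0.2401]
tool_rot: [-0.001, 0.66, 0.751, 0.0]
force: [0.5, 0.8, -0.7]
gripper_width: 0.8
gripper_force: 0.0
```

```bash
python3 - <<'E'
from h import *
e,M=state(); p,w=shot("wrist"); slots(w,[0,1,2,3])
p,w=shot("top","top1")
E
```

```text
t 37.925 q [ 0.76  0.27 -0.37  1.52  0.1   1.37  0.51] pos [ 0.5278 -0.3068  0.2401] yaw 97.32 z [-7.0e-04  1.7e-03 -1.0e+00] w 0.7995339422228949 F [ 0.5  0.8 -0.7]
slot 0 (array([-29.6, -51.3]), array([100.8,  56. ]), 0.1, 6006) want (-30.5, -52.5) z 0.081
slot 1 (array([ 51.5, -31.5]), array([100.5,  56.4]), 89.5, 6305) want (52.5, -30.5) z 0.0809
slot 2 (array([29.7, 53.3]), array([100.6,  55.5]), 0.2, 7725) want (30.5, 52.5) z 0.081
slot 3 (array([-53.9,  31.5]), array([100.6,  56. ]), 89.8, 7293) want (-52.5, 30.5) z 0.081
```

View pics/top1.png

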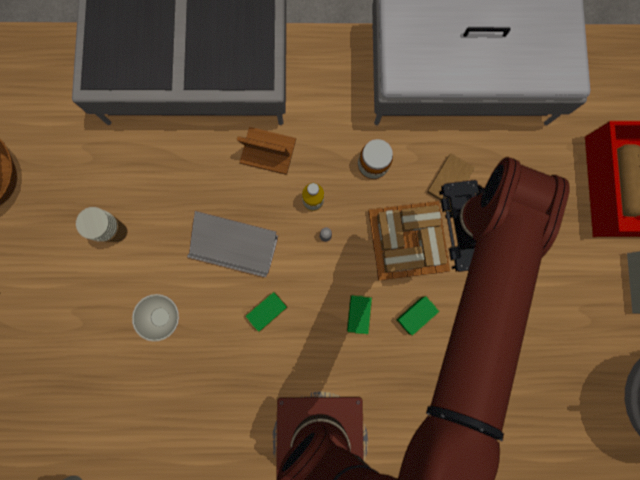

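All four cartons are in place within 1.5 mm, and the bystanders are at the same pixels as before: bottle (313,196), shaker (326,235), jar (377,155). The robot is clear, so I'm handing in.

```bash
python3 -c "
from bench import ticket;print(ticket.hand_in())"
```

```text
the job is handed in; nothing more can be done
None
```

The pinwheel layer is finished and handed in at 38 s: all four cartons lie flat and lid up within about 1.5 mm of their slots, with gaps of about 3 to 7 mm. My attempt to even out the two gaps beside slot1 barely moved that carton.

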